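Lock the watch tray into its bench dock with the cam

TASK

Slide the wooden watch tray along the bench so that its bolt enters the dock until the upright pin on the bolt stands inside the open mouth of the cam, and let go of the tray. Then turn the cam by its crank post clockwise (seen from above), about half a turn, so that its hook draws the bolt in until it is firmly tight: stop when you feel the resistance rise clearly, neither leaving it loose nor forcing it, and let go. Leave the other things on the bench where they are.

Things in the scene. Friction and masses are not known exactly. Their poses are not given: they have to be found in the camera images.
- tray: Loose open wooden watch tray, 104 mm (its x) by 114 mm (y), walls 40 mm tall, about 0.4 kg, slides with about 2 to 5 N. Origin at the centre of its underside, x towards the end with the bolt: a flat steel bar 14 mm wide, z 8 to 18 mm, on the centre line, out to x = 92 mm.
- stem (a point): Grip point on the tray's square wooden stem (22 x 22 mm, upright at the tray's centre, sides along the tray's x and y, top 93 mm above the bench): on its axis, 74 mm above the bench. Axes as the tray's.
- pin (a point): Centre of the upright steel pin on the tray's bolt, 26 mm above the bench; the pin is 10 mm thick, stands 81 mm ahead of the tray's origin, top at 35 mm. Axes as the tray's.
- dock: Fixed low wooden block on a steel plate, about 98 x 112 mm, 21 mm tall, cam on top. Origin on the bench under the cam's axis; x points away from the tray, which is slid along +x. A channel 17 mm wide for the bolt runs along its x axis, front edge at x = -48 mm, with a flared mouth 28 mm wide.
- ejector (a joint): Two sprung steel feet on the dock's front, pushed in along the dock's +x (m, 0 = out). They touch the tray when the pin is at dock x = -28 mm and push back with 1.4 to 4 N. About 4.5 mm further two black buffers stop the tray (pin at -23 mm); the buffers' reach differs by up to 2 mm either way from day to day and is not measured.
- cam_axis (a point): A point on the cam's vertical turning axis, 80 mm above the bench like the post's grip point; fixed to the dock, axes as the dock's.
- post (a point): Grip point of the cam's crank post: upright round steel post 14 mm thick, its sleeve free to spin, from 49 to 96 mm above the bench, 48 mm from the cam's axis; this point is on its axis, 80 mm above the bench. With the cam open it stands on the dock's +y side; closing takes it round over the dock's +x side to -y.
- cam (a joint): Cam angle, rad: 0 open, growing clockwise; starts at 0 to 0.3, ends at 4.2. Spiral hook 80 mm across, 22 to 38 mm above the bench; from 0.5 it catches a pin at dock x = -29 mm or more, draws it 2.6 mm per rad. Pushing the post takes 1 to 4 N until the tray meets the buffers (at 2 to 3.8), then quickly more within 0.2 rad: tight at 7 to 11 N, forced over 15 N. Stays where left.
- loupe: bystander: black watchmaker's eyeglass, 38 mm wide, 35 mm tall, standing; origin at its underside
- tin: bystander: low red bowl-shaped tin, 68 mm wide, 30 mm tall; origin at its underside
- screwdriver: bystander: screwdriver lying down, 110 mm long; origin at its underside
- watch: bystander: wrist watch with steel bracelet spread flat, about 120 x 40 mm, 12 mm tall; origin at its underside
- jar: bystander: small jar, 44 mm wide, 55 mm tall; origin at its underside
- holder: bystander: aluminium watch-case holder, 60 x 40 mm, 28 mm tall; origin at its underside
Not all that is in view belongs to the job. There is more than one size of the tray; the job needs the smaller.

How it is judged:
By the outcome, as a careful person would: the job done as asked, in the order asked, and still so for the second after the job is handed in, with the robot touching nothing.
It also fails if it takes over 64 s, if anything falls off the work surface, if the arm or the gripper's body presses on something with over 40 N, if the wrist force passes 120 N, or if a joint passes its speed limit or range.

ROBOT

A 6-joint arm with a two-finger parallel gripper is mounted at the origin on the work surface. World frame = base frame: x ahead of the robot, y to its left, z up, the work surface at z = 0. Lengths are in m, angles in degrees, forces in N, time in s.
With the tool pointing down it reaches from about 0.375 to 0.9 m from the base axis. Payload 3.1 kg.
Tool frame: the origin (TCP) lies on the centre line of the jaws, within the pads' length; the fingertips stand finger_overhang ahead of it and the grasp point (between the pads) lies 5 mm behind it (finger_overhang is the distance from the TCP to the fingertips, in m); z points along the fingers, y is the line along which they close (so a half turn about z gives the same grasp; the last joint's range is limited). The gripper opens to 87 mm and grips with 3 to 60 N. Pads are 19 mm wide; open, the fingers measure 117 mm over their backs; the gripper's body (75 mm by 190 mm) begins 51 mm behind the grasp point.
Start: joints at [66.95, 30.224, 82.088, -0, 67.689, -10.227], TCP at [0.139, 0.609, 0.237] pointing down, gripper open.
Joint ranges: [-176.69, 176.69], [-43.24, 126.21], [12.49, 139.97], [-82, 262], [0, 151.66], [-163.58, 163.58]. Speed limits (degrees/s): [159.86, 159.86, 180, 180, 180, 180].

INTERFACE

Orientations are given as a 3x3 rotation matrix whose columns are the frame's x, y, z axes.
In Python, from rig import read_state, capture, calibration, hand_in, finger_overhang gives the robot as it stands.
- The arm moves only by the tool send_rows, never from a script. Its argument "plan" is a list of rows, each a list of 5 numbers: the closure in counts, from 0 (fully open) to 255 (shut), then the shift along the tool's x, y, z in m, then the turn about the tool's z in rad. A call has 1 to 20 rows; each row shifts and turns the commanded pose from where the row before left it, along the tool's axes as they then stand; what a row does not reach is not made up. A row lasts 1/12 s, in which the tool goes at most 41.7 mm and 7.16 degrees, less where a joint would pass 70% of its speed; a pose out of reach is approached as far as the arm can. A call is refused whole if a number of a shift passes 0.0417 or a number of a turn 0.125, either way. A call with a gripper value outside its range is refused whole. The fingers move at their own pace and stop on an object; the grip force is fixed at half the most. Time passes only in rows, so rows that do not move let the fingers close. It gives the time, the measured TCP pose, the force, the opening and the grip force at its end, in the units of the state.
- read_state(): the state, without advancing time (a new reading comes with each control period).
- capture(name): name is "side" or "top" or "wrist"; returns (picture, depth): 420x560x3 uint8, blue, green, red; 420x560 float32, m along the optical axis (not along the pixel's ray), 0 where there is no reading.
- calibration(name): a dict with "fx", "fy", "cx", "cy" (pixels), "xyz" and "rotation" of the camera in the world. Camera axes: x right, y down, z forward; pixel columns grow to the right and rows downward; lengths in m; the calibration is good to about 2 mm. The wrist camera is an equidistant fisheye: a pixel r from the principal point sees the ray r / f radians off the axis. A picture is of the moment at which its call begins: read the wrist's pose just before it. calibration takes no time and is no camera call; for the wrist camera it gives the pose at the moment of the call.
- hand_in(): hands the job in; it is judged then, once.
The state is a dict: "time_s": time; "joint_positions": joint angles; "qvel": joint speeds; "tau": joint torques, N m; "position": TCP position; "tcp_rot": TCP orientation; "force": force on the tool from outside, world axes, zero at the start; "moment": the same for the moment, N m; "opening": opening from 0.0 (shut) to 1.0 (fully open); "grasp_force": force on a finger pad.
Only numpy, scipy, OpenCV 4.12 (cv2) and the standard library are available. Lean on these libraries where they do the work, as an engineer would, in place of code of your own. Each camera call takes 0.05 s, during which the arm holds its last target. There are 200 camera calls.

## Working session

There is one attempt and no reset: what is moved stays moved. The work goes in short steps, Python scripts to look and compute and a tool call to move; the robot and the scene stay as the last step left them, time stands still between calls to the robot, and variables do not carry over. Pictures are saved under pics/ and viewed, at most 10 in all, crops included, and the job is handed in when it is done.

Besides the shell and the picture viewer there is one more tool, called after ">>>" as name([rows], argument=value, ...), one row to a line, values as JSON. send_rows: Moves the arm, as the interface text tells. Its arguments: {"type":"object","properties":{"plan":{"type":"array","items":{"type":"array","items":{"type":"number"}}}},"required":["plan"]}

```bash
ls; mkdir -p pics; python3 - <<'E'
from rig import *
import cv2,numpy as np
s=read_state();print(s['time_s'],s['position'],np.round(s['tcp_rot'],3).tolist(),s['force'],s['opening'],finger_overhang)
for n in("top","side"):
    p,d=capture(n);cv2.imwrite(f"pics/{n}0.png",p);np.save(f"pics/{n}0.npy",d)
    c=calibration(n);print(n,c)
E
```

```text
pics
0.0 [0.13839771 0.60876445 0.23558941] [[-0.975, 0.222, -0.001], [0.222, 0.975, -0.002], [0.0, -0.002, -1.0]] [ 0.16986802 -0.5178556   0.63176134] 0.9969172460612883 0.014
top {'fx': 447.4208240343218, 'fy': 447.4208240343218, 'cx': 273.61536238058807, 'cy': 209.30343741425307, 'xyz': array([ 0.47587542, -0.01718496,  1.13579675]), 'rotation': array([[ 0.02409737, -0.99694158,  0.07434252],
       [-0.9997063 , -0.02383914,  0.00435903],
       [-0.00257344, -0.07442573, -0.99722324]])}
side {'fx': 455.82695500325417, 'fy': 455.82695500325417, 'cx': 275.44020841894576, 'cy': 207.923689017727, 'xyz': array([ 0.03247092, -0.5794579 ,  0.7827468 ]), 'rotation': array([[ 0.71414811, -0.47685772,  0.51244433],
       [-0.69997195, -0.48059157,  0.52827171],
       [-0.00563402, -0.7359609 , -0.6770006 ]])}
```

View pics/top0.png

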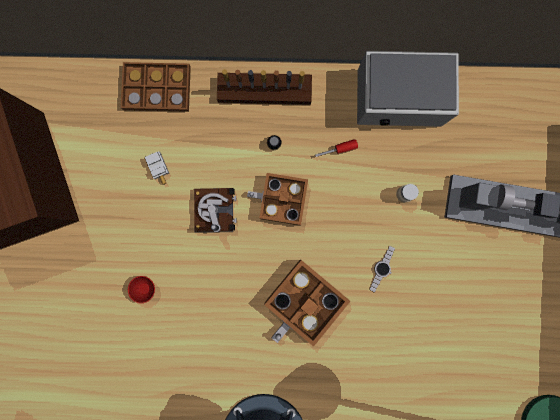

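View pics/side0.png

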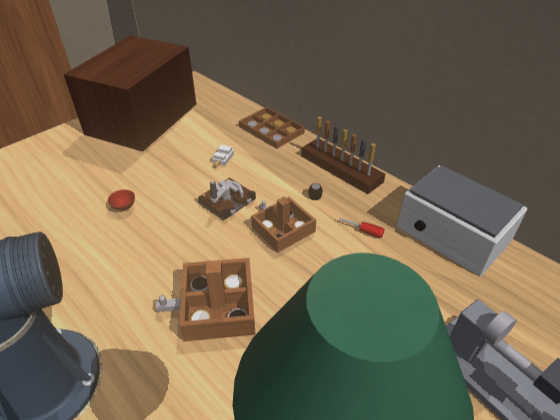

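Top view: there are three possible trays. The small stemmed tray is at (285,200) with its bolt pointing left to (250,195). The larger stemmed tray is at (307,302), and a six-compartment box is at (155,87). I choose the one at (285,200), next to the dock at (214,211). The side view shows the same pair at (284,222) and (228,197). I'll check this in a close crop.

```bash
python3 - <<'E'
import cv2
p=cv2.imread("pics/top0.png")[165:245,185:319]
cv2.imwrite("pics/crop0.png",cv2.resize(p,None,fx=5.9,fy=5.9,interpolation=cv2.INTER_CUBIC))
p=cv2.imread("pics/side0.png")[165:255,190:324]
cv2.imwrite("pics/crop1.png",cv2.resize(p,None,fx=5.9,fy=5.9,interpolation=cv2.INTER_CUBIC))
E
```

```text
(no output)
```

View pics/crop0.png

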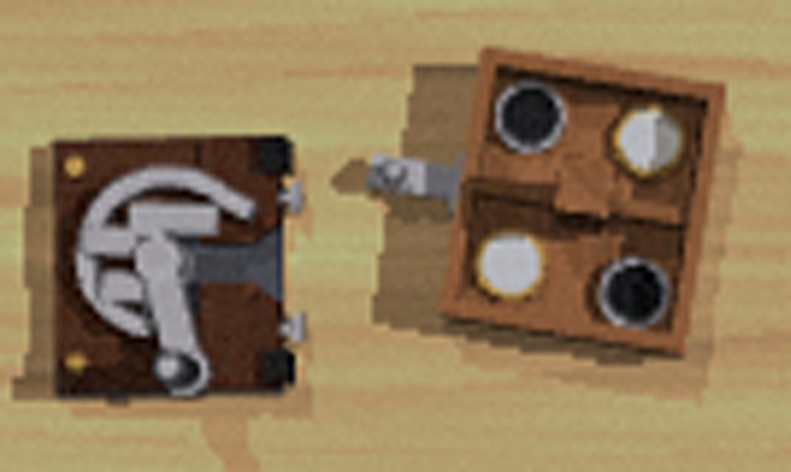

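View pics/crop1.png

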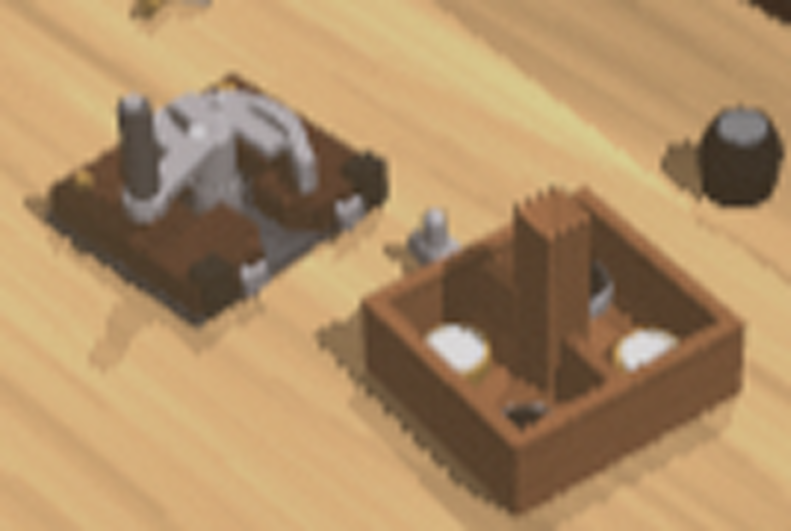

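The crops confirm the small tray with its bolt facing the dock (pin at crop (392,172), i.e. full (251,194)). The post is at (180,368), and the cam mouth opens towards the tray. The tray is yawed about 10° relative to the dock. Next I'll measure by rays and depth.

```bash
cat >h.py <<'E'
import numpy as np,cv2
from rig import *
def ray(n,u,v,z,c=None):
    c=c or calibration(n); a,b=(u-c['cx'])/c['fx'],(v-c['cy'])/c['fy']
    if n=='wrist':
        r=np.hypot(a,b); k=np.sin(r)/max(r,1e-9); d=np.array([a*k,b*k,np.cos(r)])
    else: d=np.array([a,b,1])
    d=np.array(c['rotation'])@d; o=np.array(c['xyz'])
    return o+d*(z-o[2])/d[2]
def cloud(n,d):
    c=calibration(n); v,u=np.mgrid[:420,:560]
    P=np.stack([(u-c['cx'])/c['fx']*d,(v-c['cy'])/c['fy']*d,d],-1)
    return P@np.array(c['rotation']).T+np.array(c['xyz'])
E
python3 - <<'E'
from h import *
np.set_printoptions(precision=4,suppress=True)
f=lambda x,y,z:ray('top',185+(x+.5)/5.9-.5,165+(y+.5)/5.9-.5,z)
C=np.array([f(*q,.04) for q in[(484,50),(724,90),(683,353),(444,313)]])
print('tray',C.mean(0),[np.linalg.norm(C[i]-C[i-1]) for i in range(4)])
ax=(C[0]+C[3]-C[1]-C[2])[:2];print('yaw',np.degrees(np.arctan2(ax[1],ax[0])))
print('pin',f(392,172,.035),'stemtop',f(590,182,.093),'post',f(180,366,.096),'hub',f(167,258,.05))
D=np.array([f(*q,.021) for q in[(55,143),(290,138),(290,390),(57,397)]]);print('dock',D,D.mean(0))
print('chan',f(280,266,.01),f(195,266,.01))
g=lambda x,y,z:ray('side',190+(x+.5)/5.9-.5,165+(y+.5)/5.9-.5,z)
print('side pin',g(434,214,.035),'stem',g(553,210,.093),'post',g(133,100,.096),'hub',g(200,130,.05))
C=np.array([g(*q,.04) for q in[(365,303),(518,440),(742,325),(586,192)]]);print('tray',C.mean(0),C)
P=cloud('top',np.load('pics/top0.npy'))
x,y,z=np.moveaxis(P,-1,0)
m=(abs(x-.49)<.085)&(abs(y+.04)<.09)&(z>.034)&(z<.046); print(m.sum(),cv2.minAreaRect((P[m][:,:2]*1000).astype(np.float32)))
m=(abs(x-.49)<.085)&(abs(y+.04)<.07)&(z>.08); print('stem',m.sum(),P[m].mean(0))
m=(abs(x-.48)<.085)&(abs(y-.11)<.065)&(z>.014)&(z<.026); print('dock',m.sum(),cv2.minAreaRect((P[m][:,:2]*1000).astype(np.float32)))
m=(abs(x-.46)<.085)&(abs(y-.11)<.065)&(z>.085); print('post',m.sum(),P[m].mean(0))
E
```

```text
tray [ 0.5844 -0.0361  0.04  ] [np.float64(0.1115260991443956), np.float64(0.10181687663274794), np.float64(0.11142779352808022), np.float64(0.10065370058191474)]
yaw 81.83926065209457
pin [0.5952 0.0444 0.035 ] stemtop [ 0.5868 -0.0375  0.093 ] post [0.5098 0.1224 0.096 ] hub [0.5557 0.1354 0.05  ]
dock [[0.6057 0.1888 0.021 ]
 [0.6102 0.089  0.021 ]
 [0.5032 0.0857 0.021 ]
 [0.4979 0.1839 0.021 ]] [0.5543 0.1368 0.021 ]
chan [0.5564 0.0926 0.01  ] [0.5555 0.129  0.01  ]
side pin [0.595  0.0437 0.035 ] stem [ 0.5855 -0.0353  0.093 ] post [0.5103 0.1287 0.096 ] hub [0.5499 0.1402 0.05  ]
tray [ 0.5847 -0.0366  0.04  ] [[ 0.5349  0.0201  0.04  ]
 [ 0.5254 -0.0768  0.04  ]
 [ 0.6325 -0.0946  0.04  ]
 [ 0.6459  0.0048  0.04  ]]
227 ((493.1797180175781, -28.43527603149414), (106.75074005126953, 167.72474670410156), 87.758056640625)
stem 957 [ 0.4764 -0.0173  1.1303]
dock 430 ((532.9252319335938, 129.73834228515625), (62.86661148071289, 92.27616119384766), 1.7276067733764648)
post 28 [0.5093 0.1265 0.0948]
```

The two views agree to within about 2 mm, with tray sizes near 102x112 mm. Tray centre is about (0.585, -0.036) at yaw 82°; the dock is at yaw about 92°. I'm moving above the stem now and will refine with the wrist camera.

>>> send_rows([
  [0,-0.0275,-0.0252,0,0],
  [0,-0.0275,-0.0252,0,0],
  [0,-0.0275,-0.0252,0,0],
  [0,-0.0275,-0.0252,0,0],
  [0,-0.0275,-0.0252,0,0],
  [0,-0.0275,-0.0252,0,0],
  [0,-0.0275,-0.0252,0,0],
  [0,-0.0275,-0.0252,0,0],
  [0,-0.0275,-0.0252,0,0],
  [0,-0.0275,-0.0252,0,0],
  [0,-0.0275,-0.0252,0,0],
  [0,-0.0275,-0.0252,0,0],
  [0,-0.0275,-0.0252,0,0],
  [0,-0.0275,-0.0252,0,0],
  [0,-0.0275,-0.0252,0,0],
  [0,-0.0275,-0.0252,0,0],
  [0,-0.0275,-0.0252,0,0],
  [0,-0.0275,-0.0252,0,0],
  [0,-0.0275,-0.0252,0,0],
  [0,-0.0275,-0.0252,0,0],
])

```text
time_s: 1.77
position: [0.5635, -0.0058, 0.2362]
tcp_rot: [[-0.975, 0.222, -0.001], [0.222, 0.975, 0.0], [0.001, 0.0, -1.0]]
force: [-0.1, 0.8, 0.2]
opening: 0.997
grasp_force: 0.0
```

```bash
python3 - <<'E'
from h import *
s=read_state();c=calibration('wrist');p,d=capture('wrist');print(s['time_s'],s['position'],np.round(s['tcp_rot'],3).tolist(),s['force'],c)
cv2.imwrite('pics/w1.png',p);np.save('pics/w1.npy',d);import pickle;pickle.dump(c,open('pics/w1.pkl','wb'))
E
```

```text
1.7667 [ 0.56352636 -0.00580246  0.23616739] [[-0.975, 0.222, -0.001], [0.222, 0.975, 0.0], [0.001, 0.0, -1.0]] [-0.10641519  0.82842534  0.15678855] {'fx': 325.19226210127806, 'fy': 325.19226210127806, 'cx': 278.559108961204, 'cy': 210.030450556189, 'xyz': array([0.49606377, 0.0107759 , 0.38561282]), 'rotation': array([[ 2.22701747e-01,  9.42982896e-01,  2.47360443e-01],
       [ 9.74886622e-01, -2.15393961e-01, -5.65819345e-02],
       [-7.58506643e-05,  2.53749283e-01, -9.67270022e-01]])}
```

View pics/w1.png

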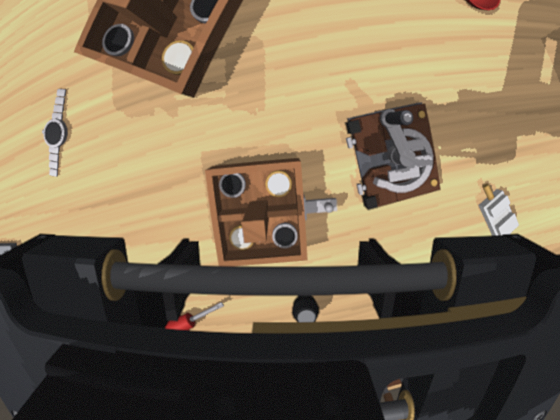

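The wrist view has the tray at (258,210), the pin at (328,206), the dock at (393,155) and the post top at (406,117). I'll crop in closer.

```bash
python3 - <<'E'
import cv2
p=cv2.imread("pics/w1.png")[95:275,200:445]
cv2.imwrite("pics/w1c.png",cv2.resize(p,None,fx=3.2,fy=3.2,interpolation=cv2.INTER_CUBIC))
E
```

```text
(no output)
```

View pics/w1c.png

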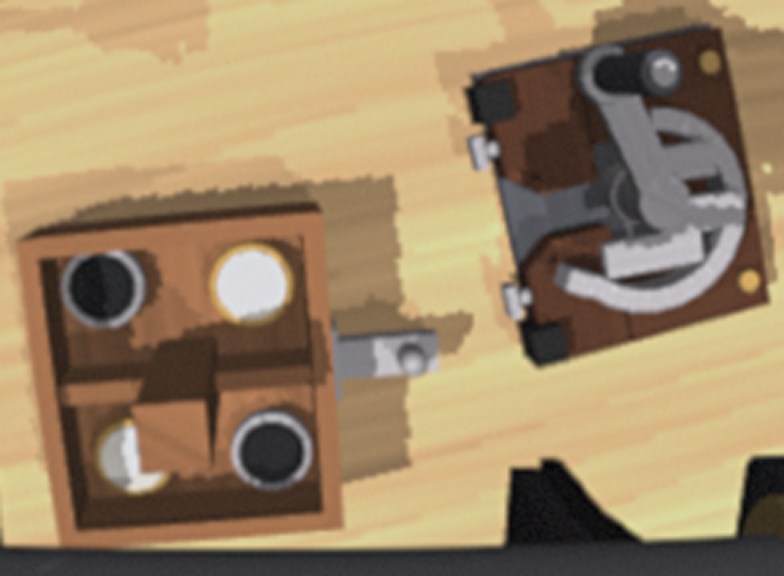

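```bash
python3 - <<'E'
from h import *
import pickle
np.set_printoptions(precision=4,suppress=True)
c=pickle.load(open('pics/w1.pkl','rb'))
f=lambda x,y,z:ray('wrist',200+(x+.5)/3.2-.5,95+(y+.5)/3.2-.5,z,c)
def yaw(a,b): d=b-a; return np.degrees(np.arctan2(d[1],d[0]))
A,B,C,D=[f(*q,.04) for q in[(20,241),(322,205),(342,526),(60,545)]]
print('tray',(A+B+C+D)/4,'x yaws',yaw(A,B),yaw(D,C),'y',yaw(C,B)+90,yaw(D,A)+90,np.linalg.norm(A-B),np.linalg.norm(C-B),np.linalg.norm(D-C))
S=[f(*q,.093) for q in[(132,405),(207,402),(212,467),(142,474)]];print('stem',np.mean(S,0),np.linalg.norm(S[0]-S[1]))
print('pin',f(411,354,.035),'post',f(662,68,.096))
A,B,C,D=[f(*q,.021) for q in[(472,76),(720,28),(768,297),(540,362)]]
print('dock',A,B,C,D,(A+B+C+D)/4,'x yaw',yaw(A,B),yaw(D,C),'y',yaw(D,A)-90,yaw(C,B)-90,np.linalg.norm(A-B),np.linalg.norm(A-D))
print('chan',f(512,217,.012),f(605,205,.012),'feet mid',(f(476,155,.012)+f(512,300,.012))/2)
print('feet yaw',yaw(f(512,300,.012),f(476,155,.012))-90, 'buffers',f(493,100,.021),f(546,342,.021))
print('screws',f(709,62,.021),f(750,281,.021))
E
```

```text
tray [ 0.585  -0.0337  0.04  ] x yaws 83.53961574900919 81.68502803313241 y 261.70420529006833 261.3696739560816 0.10277611024660259 0.11543424801974689 0.10337795618627574
stem [ 0.586 -0.034  0.093] 0.022194371799937756
pin [0.5927 0.0455 0.035 ] post [0.5087 0.1293 0.096 ]
dock [0.5028 0.0882 0.021 ] [0.5007 0.1868 0.021 ] [0.6056 0.1909 0.021 ] [0.6104 0.0941 0.021 ] [0.5549 0.14   0.021 ] x yaw 91.17371784263408 92.80940099849398 y -266.89555458536483 -267.7427361661854 0.0985932991515118 0.10776498330751332
chan [0.5565 0.0947 0.012 ] [0.5591 0.1313 0.012 ] feet mid [0.5593 0.0875 0.012 ]
feet yaw -266.42970864183934 buffers [0.5125 0.094  0.021 ] [0.6033 0.0975 0.021 ]
screws [0.5126 0.1796 0.021 ] [0.5977 0.1837 0.021 ]
```

Estimates: tray centre (0.585, -0.035), yaw 82°. The dock axis is about (0.555, 0.137), yaw about 92.4°, and the post at 47 mm from that axis agrees with the given 48. I'll grasp the stem with the jaws along the tray's x, descending to TCP z = 0.069.

>>> send_rows([
  [0,-0.0137,-0.0118,0,0],
  [0,-0.0137,-0.0119,0,0],
  [0,0,0,0,-0.085],
  [0,0,0,0.02,0],
  [0,0,0,0.02,0],
  [0,0,0,0.02,0],
  [0,0,0,0.02,0],
  [0,0,0,0.02,0],
  [0,0,0,0.02,0],
  [0,0,0,0.02,0],
  [0,0,0,0.015,0],
  [0,0,0,0.012,0],
  [0,0,0,0,0],
  [0,0,0,0,0],
])

```text
time_s: 2.98
position: [0.5841, -0.0331, 0.069]
tcp_rot: [[-0.99, 0.138, -0.001], [0.138, 0.99, 0.0], [0.002, 0.0, -1.0]]
force: [0.3, -0.5, 1.0]
opening: 0.999
grasp_force: 0.0
```

>>> send_rows([
  [100,0,0,0,0],
  [150,0,0,0,0],
  [180,0,0,0,0],
  [200,0,0,0,0],
  [230,0,0,0,0],
  [255,0,0,0,0],
  [255,0,0,0,0],
  [255,0,0,0,0],
  [255,0,0,0,0],
  [255,0,0,0,0],
])

```text
time_s: 3.82
position: [0.5845, -0.0333, 0.0695]
tcp_rot: [[-0.99, 0.138, -0.0], [0.138, 0.99, 0.0], [0.0, -0.0, -1.0]]
force: [0.6, -0.5, -0.4]
opening: 0.327
grasp_force: 0.0
```

```bash
python3 - <<'E'
from h import *
s=read_state();print(s['time_s'],s['position'],np.round(s['tcp_rot'],3).tolist(),s['force'],s['moment'],s['opening']*87,s['grasp_force'])
E
```

```text
3.8167 [ 0.58453694 -0.03328385  0.06953208] [[-0.99, 0.138, -0.0], [0.138, 0.99, 0.0], [0.0, -0.0, -1.0]] [ 0.58836391 -0.47911017 -0.39350181] [ 0.0063246  -0.02482654  0.04429737] 28.469277274179458 0.0
```

>>> send_rows([
  [255,0,0,0,0],
  [255,0,0,0,0],
  [255,0,0,0,0],
  [255,0,0,0,0],
  [255,0,0,0,0],
  [255,0,0,0,0],
])

```text
time_s: 4.32
position: [0.5845, -0.0335, 0.0695]
tcp_rot: [[-0.99, 0.138, -0.0], [0.138, 0.99, -0.0], [0.0, -0.0, -1.0]]
force: [-0.6, -2.4, 0.1]
opening: 0.245
grasp_force: 30.0
```

Gripped, at 21.3 mm opening. Now I'll align the tray with the dock and bring the bolt in front of the mouth.

>>> send_rows([
  [255,0,0,0,-0.045],
  [255,0,0,0,-0.045],
  [255,0,0,0,-0.045],
  [255,0,0,0,-0.045],
  [255,0.004,0.004,0,0],
  [255,0.004,0.004,0,0],
  [255,0.004,0.004,0,0],
  [255,0.004,0.004,0,0],
  [255,0.0035,0.0045,0,0],
  [255,0.003,0.005,0,0],
  [255,0,0,0,0],
  [255,0,0,0,0],
])

```text
time_s: 5.32
position: [0.5597, -0.0075, 0.0696]
tcp_rot: [[-0.999, -0.041, -0.003], [-0.041, 0.999, 0.001], [0.002, 0.001, -1.0]]
force: [-1.8, 1.9, 1.5]
opening: 0.245
grasp_force: 30.0
```

```bash
python3 - <<'E'
from h import *
import pickle
s=read_state();c=calibration('wrist');p,d=capture('wrist');print(s['time_s'],s['position'],np.round(s['tcp_rot'],3).tolist(),s['force'])
pickle.dump(c,open('pics/w2.pkl','wb'));cv2.imwrite('pics/w2full.png',p)
u=[]
for q in[(.555,.137,.02),(.556,.07,.03)]:
    x=np.array(c['rotation']).T@(np.array(q)-c['xyz']);r=np.hypot(x[0],x[1]);t=np.arctan2(r,x[2]);u.append([c['cx']+c['fx']*t*x[0]/r,c['cy']+c['fx']*t*x[1]/r])
print(u)
cx,cy=[int(v) for v in np.mean(u,0)];x0=max(0,cx-110);y0=max(0,cy-82);print(x0,y0)
cv2.imwrite('pics/w2c.png',cv2.resize(p[y0:y0+165,x0:x0+222],None,fx=3.6,fy=3.6,interpolation=cv2.INTER_CUBIC))
E
```

```text
5.3167 [ 0.55967226 -0.00754274  0.06957206] [[-0.999, -0.041, -0.003], [-0.041, 0.999, 0.001], [0.002, 0.001, -1.0]] [-1.76069883  1.89821277  1.50368943]
[[np.float64(472.67306333999045), np.float64(233.91193227535368)], [np.float64(396.7758274796753), np.float64(238.6214810780113)]]
324 154
```

View pics/w2c.png

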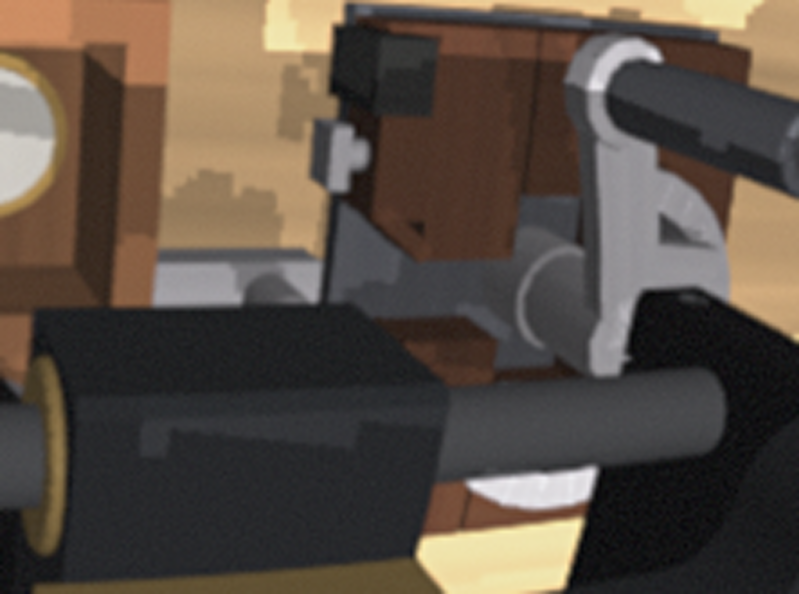

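Close view: the bolt (row ~264) points into the flared mouth (corner at (415,258)). I'll compare the near edge of the bolt with the channel edge.

```bash
python3 - <<'E'
from h import *
import pickle
np.set_printoptions(precision=4,suppress=True)
c=pickle.load(open('pics/w2.pkl','rb'))
f=lambda x,y,z:ray('wrist',324+(x+.5)/3.6-.5,154+(y+.5)/3.6-.5,z,c)
print('bolt edge',f(170,264,.018),f(310,262,.018),'lower',f(165,250,.008),f(305,250,.008))
print('chan edge',f(415,260,.021),f(512,258,.021),'flare',f(348,205,.021))
print('tray front top',f(168,30,.04),f(168,100,.04),'buffer',f(338,30,.021),'block back',f(748,50,.021), f(716,35,.0),f(352,12,.0),f(375,25,.021))
p,d=capture('top');cv2.imwrite('pics/top2.png',p)
E
```

```text
bolt edge [0.5523 0.055  0.018 ] [0.5511 0.0835 0.018 ] lower [0.5526 0.0568 0.008 ] [0.5516 0.0866 0.008 ]
chan edge [0.5492 0.1051 0.021 ] [0.5482 0.1284 0.021 ] flare [0.5389 0.0884 0.021 ]
tray front top [0.5072 0.0435 0.04  ] [0.5184 0.0446 0.04  ] buffer [0.5064 0.0819 0.021 ] block back [0.5006 0.1863 0.021 ] [0.4993 0.1951 0.    ] [0.5042 0.0943 0.    ] [0.5049 0.0894 0.021 ]
```

Bolt and channel line up within about 0.5 mm and have the same yaw. About 38 mm remains along tool y. Going in while watching the force.

>>> send_rows([
  [255,-0.0003,0.002,0,0],
  [255,0,0.002,0,0],
  [255,0,0.002,0,0],
  [255,0,0.002,0,0],
  [255,0,0.002,0,0],
  [255,0,0.002,0,0],
  [255,0,0.002,0,0],
  [255,0,0.002,0,0],
  [255,0,0.002,0,0],
  [255,0,0.002,0,0],
])

```text
time_s: 6.25
position: [0.5604, 0.0115, 0.0695]
tcp_rot: [[-0.999, -0.041, -0.0], [-0.041, 0.999, 0.0], [0.0, 0.0, -1.0]]
force: [-0.0, -0.7, -1.5]
opening: 0.251
grasp_force: 30.0
```

>>> send_rows([
  [255,0,0.002,0,0],
  [255,0,0.002,0,0],
  [255,0,0.002,0,0],
  [255,0,0.002,0,0],
  [255,0,0.002,0,0],
  [255,0,0.001,0,0],
  [255,0,0.001,0,0],
])

```text
time_s: 6.83
position: [0.5599, 0.0235, 0.0695]
tcp_rot: [[-0.999, -0.041, -0.0], [-0.041, 0.999, 0.0], [0.0, 0.0, -1.0]]
force: [0.9, -0.1, -1.2]
opening: 0.252
grasp_force: 30.0
```

>>> send_rows([
  [255,0,0.001,0,0],
  [255,0,0.001,0,0],
])

```text
time_s: 7.0
position: [0.5599, 0.0253, 0.0695]
tcp_rot: [[-0.999, -0.041, -0.0], [-0.041, 0.999, 0.0], [0.0, 0.0, -1.0]]
force: [0.4, -1.2, -1.7]
opening: 0.25
grasp_force: 30.0
```

>>> send_rows([
  [255,0,0.001,0,0],
  [255,0,0.001,0,0],
])

```text
time_s: 7.17
position: [0.5598, 0.0273, 0.0695]
tcp_rot: [[-0.999, -0.041, -0.0], [-0.041, 0.999, 0.0], [0.0, 0.0, -1.0]]
force: [0.6, -0.7, -1.0]
opening: 0.251
grasp_force: 30.0
```

>>> send_rows([
  [255,0,0.001,0,0],
  [255,0,0,0,0],
])

```text
time_s: 7.33
position: [0.5597, 0.0285, 0.0695]
tcp_rot: [[-0.999, -0.041, -0.0], [-0.041, 0.999, 0.0], [0.0, 0.0, -1.0]]
force: [-0.6, -0.5, -1.2]
opening: 0.25
grasp_force: 30.0
```

>>> send_rows([
  [255,0,0.001,0,0],
  [255,0,0,0,0],
])

```text
time_s: 7.5
position: [0.5597, 0.0295, 0.0695]
tcp_rot: [[-0.999, -0.041, -0.0], [-0.041, 0.999, 0.0], [0.0, 0.0, -1.0]]
force: [0.0, 0.0, -2.3]
opening: 0.252
grasp_force: 30.0
```

>>> send_rows([
  [255,0,0.001,0,0],
  [255,0,0,0,0],
])

```text
time_s: 7.67
position: [0.5597, 0.0304, 0.0695]
tcp_rot: [[-0.999, -0.041, -0.0], [-0.041, 0.999, 0.0], [0.0, 0.0, -1.0]]
force: [0.2, 0.1, -2.6]
opening: 0.251
grasp_force: 30.0
```

>>> send_rows([
  [255,0,0.001,0,0],
  [255,0,0,0,0],
])

```text
time_s: 7.83
position: [0.5596, 0.0314, 0.0695]
tcp_rot: [[-0.999, -0.041, -0.0], [-0.041, 0.999, 0.0], [0.0, 0.0, -1.0]]
force: [0.5, -0.0, -1.9]
opening: 0.249
grasp_force: 30.0
```

```bash
python3 - <<'E'
from h import *
import pickle
F=[]
for i in range(4):
    s=read_state();c=calibration('wrist');p,d=capture('wrist');F.append(s['force'])
print(s['time_s'],s['position'],np.round(F,1).tolist())
pickle.dump(c,open('pics/w3.pkl','wb'));cv2.imwrite('pics/w3full.png',p)
q=np.array((.545,.09,.02));x=np.array(c['rotation']).T@(q-c['xyz']);r=np.hypot(x[0],x[1]);t=np.arctan2(r,x[2]);cx,cy=int(c['cx']+c['fx']*t*x[0]/r),int(c['cy']+c['fx']*t*x[1]/r)
x0,y0=cx-80,cy-60;print(x0,y0)
cv2.imwrite('pics/w3c.png',cv2.resize(p[y0:y0+120,x0:x0+160],None,fx=5,fy=5,interpolation=cv2.INTER_CUBIC))
E
```

```text
7.9833 [0.55960875 0.03142129 0.0695339 ] [[0.5, -0.0, -1.9], [0.1, -0.6, -1.8], [-0.1, -0.1, -1.5], [-0.2, 0.3, -2.1]]
287 157
```

View pics/w3c.png

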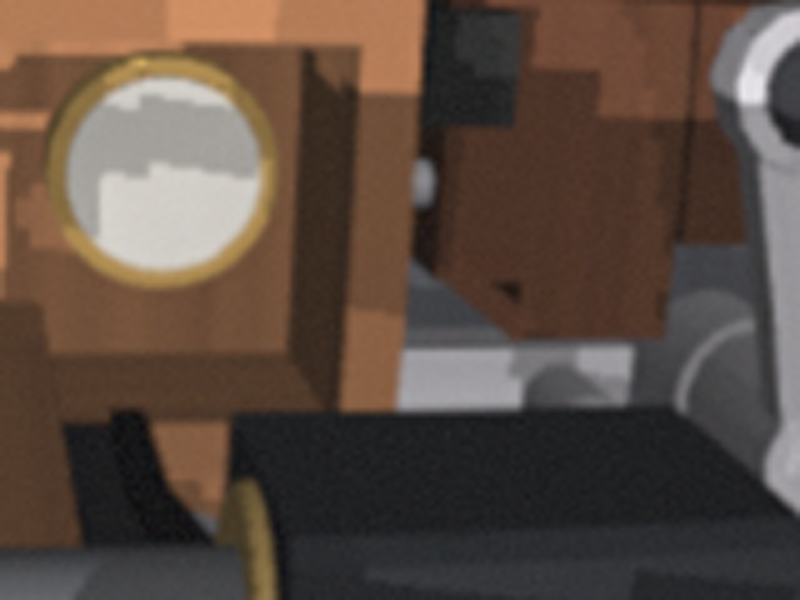

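The bolt is in the channel, with the pin at about crop (575,380) and the feet now hidden under the tray wall. I'll feel forward in small steps for the buffers.

>>> send_rows([
  [255,0,0.0007,0,0],
  [255,0,0,0,0],
])

```text
time_s: 8.2
position: [0.5596, 0.0318, 0.0695]
tcp_rot: [[-0.999, -0.042, -0.0], [-0.042, 0.999, -0.0], [0.0, -0.0, -1.0]]
force: [-0.2, -1.4, -2.8]
opening: 0.248
grasp_force: 30.0
```

>>> send_rows([
  [255,0,0.0007,0,0],
  [255,0,0,0,0],
])

```text
time_s: 8.37
position: [0.5596, 0.0324, 0.0695]
tcp_rot: [[-0.999, -0.041, 0.0], [-0.041, 0.999, -0.0], [0.0, -0.0, -1.0]]
force: [0.8, -1.3, -3.9]
opening: 0.249
grasp_force: 30.0
```

>>> send_rows([
  [255,0,0.0007,0,0],
  [255,0,0,0,0],
])

```text
time_s: 8.53
position: [0.5596, 0.0332, 0.0695]
tcp_rot: [[-0.999, -0.041, 0.0], [-0.041, 0.999, -0.0], [-0.0, -0.0, -1.0]]
force: [-0.1, -2.3, -2.8]
opening: 0.252
grasp_force: 30.0
```

>>> send_rows([
  [255,0,0.0007,0,0],
  [255,0,0,0,0],
])

```text
time_s: 8.7
position: [0.5596, 0.034, 0.0695]
tcp_rot: [[-0.999, -0.041, 0.0], [-0.041, 0.999, -0.0], [-0.0, -0.0, -1.0]]
force: [0.1, -2.5, -3.9]
opening: 0.249
grasp_force: 30.0
```

>>> send_rows([
  [255,0,0.0007,0,0],
  [255,0,0,0,0],
])

```text
time_s: 8.87
position: [0.5595, 0.0347, 0.0695]
tcp_rot: [[-0.999, -0.041, -0.0], [-0.041, 0.999, -0.0], [0.0, -0.0, -1.0]]
force: [0.3, -2.2, -2.9]
opening: 0.25
grasp_force: 30.0
```

A feet-like resistance of about 2 N set in around TCP y=0.0315, so the pin is now at about dock x -25. I'll release and rise.

>>> send_rows([
  [150,0,0,0,0],
  [100,0,0,0,0],
  [50,0,0,0,0],
  [0,0,0,0,0],
  [0,0,0,0,0],
  [0,0,0,0,0],
  [0,0,0,-0.02,0],
  [0,0,0,-0.02,0],
  [0,0,0,-0.02,0],
  [0,0,0,-0.02,0],
  [0,0,0,-0.02,0],
  [0,0,0,-0.02,0],
  [0,0,-0.01,-0.02,0],
  [0,0,-0.02,-0.02,0],
  [0,0,0,0,0],
])

```text
time_s: 10.12
position: [0.5638, 0.0021, 0.2338]
tcp_rot: [[-0.999, -0.04, 0.009], [-0.04, 0.999, -0.003], [-0.009, -0.004, -1.0]]
force: [0.7, 0.2, -0.4]
opening: 1.0
grasp_force: 0.0
```

```bash
python3 - <<'E'
from h import *
import pickle
s=read_state();c=calibration('wrist');p,d=capture('wrist');t,_=capture('top');cv2.imwrite('pics/top4.png',t)
print(s['time_s'],s['position'],np.round(s['tcp_rot'],3).tolist(),s['force'])
pickle.dump(c,open('pics/w4.pkl','wb'));cv2.imwrite('pics/w4full.png',p)
q=np.array((.545,.11,.03));x=np.array(c['rotation']).T@(q-c['xyz']);r=np.hypot(x[0],x[1]);a=np.arctan2(r,x[2]);cx,cy=int(c['cx']+c['fx']*a*x[0]/r),int(c['cy']+c['fx']*a*x[1]/r)
x0,y0=cx-95,cy-62;print(x0,y0)
A=cv2.resize(p[y0:y0+125,x0:x0+190],None,fx=4.2,fy=4.2,interpolation=cv2.INTER_CUBIC)
cv2.imwrite('pics/w4c.png',A)
E
```

```text
10.1167 [0.56382149 0.0021042  0.23377572] [[-0.999, -0.04, 0.009], [-0.04, 0.999, -0.003], [-0.009, -0.004, -1.0]] [ 0.7000457   0.16620404 -0.39633396]
279 113
```

View pics/w4c.png

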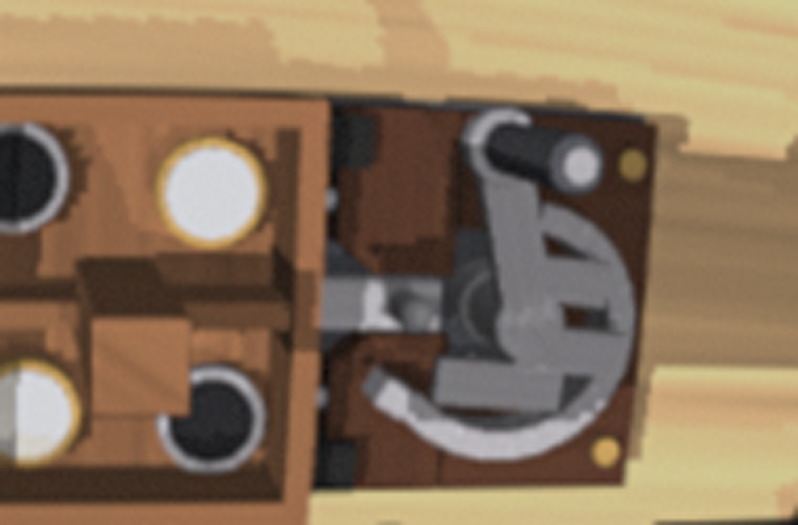

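The pin (415,300) stands inside the cam's open mouth, with the bolt centred in the channel and the post top at (582,165). Measuring the post and the axis.

```bash
python3 - <<'E'
from h import *
import pickle
np.set_printoptions(precision=4,suppress=True)
c=pickle.load(open('pics/w4.pkl','rb'))
f=lambda x,y,z:ray('wrist',279+(x+.5)/4.2-.5,113+(y+.5)/4.2-.5,z,c)
print('pin',f(413,298,.035),'post top',f(580,164,.096),'post base',f(498,138,.049),'stem',f(141,366,.093))
s=f(632,164,.021),f(605,452,.021);print('screws',s,(s[0]+s[1])/2)
print('chan',(f(400,276,.018)+f(400,332,.018))/2,'block back corners',f(655,127,.021),f(627,484,.021),'tray front',f(328,102,.04),f(290,490,.04))
print('hub disc',f(480,305,.03), 'hook outer right',f(634,320,.038))
t=cv2.imread('pics/top4.png');P=cloud('top',capture('top')[1]);x,y,z=np.moveaxis(P,-1,0)
m=(abs(x-.51)<.03)&(abs(y-.125)<.03)&(z>.085)&(z<.105);print('post depth',m.sum(),P[m].mean(0))
E
```

```text
pin [0.5529 0.1122 0.035 ] post top [0.5097 0.1296 0.096 ] post base [0.5078 0.1269 0.049 ] stem [0.5612 0.0335 0.093 ]
screws (array([0.5125, 0.1799, 0.021 ]), array([0.5977, 0.1832, 0.021 ])) [0.5551 0.1815 0.021 ]
chan [0.5578 0.114  0.018 ] block back corners [0.5012 0.1863 0.021 ] [0.6074 0.1925 0.021 ] tray front [0.5027 0.0833 0.04  ] [0.606  0.0822 0.04  ]
hub disc [0.5546 0.1335 0.03  ] hook outer right [0.5545 0.1777 0.038 ]
post depth 0 [nan nan nan]<stdin>:11: RuntimeWarning: Mean of empty slice.
  ret = um.true_divide(
```

The post is at about (0.509,0.128) and the axis about (0.5555,0.139), giving R 47.8 mm, as it should be. Plan: straddle the post loosely with the jaw line tangential (radially free) and rotate the tool along the arc. This keeps the tangential force reading clean.

>>> send_rows([
  [0,0.01,0.0256,0,0],
  [0,0.01,0.0256,0,0],
  [0,0.01,0.0256,0,0],
  [0,0.01,0.0256,0,0],
  [0,0.01,0.0256,0,0],
  [0,0,0,0,-0.095],
  [0,0,0,0,-0.095],
  [0,0,0,0.02,0],
  [0,0,0,0.02,0],
  [0,0,0,0.02,0],
  [0,0,0,0.02,0],
  [0,0,0,0.02,0],
  [0,0,0,0.014,0],
  [0,0,0,0,0],
  [0,0,0,0,0],
])

```text
time_s: 11.52
position: [0.5037, 0.1311, 0.1139]
tcp_rot: [[-0.973, -0.23, -0.005], [-0.23, 0.973, 0.0], [0.005, 0.001, -1.0]]
force: [0.1, 0.4, -0.3]
opening: 0.999
grasp_force: 0.0
```

>>> send_rows([
  [0,-0.0045,-0.0042,0,0],
  [0,0,0,0.013,0],
  [0,0,0,0.013,0],
  [0,0,0,0.013,0],
  [60,0,0,0,0],
  [120,0,0,0,0],
  [160,0,0,0,0],
  [200,0,0,0,0],
  [200,0,0,0,0],
  [200,0,0,0,0],
  [200,0,0,0,0],
  [200,0,0,0,0],
  [200,0,0,0,0],
  [200,0,0,0,0],
  [200,0,0,0,0],
])

```text
time_s: 12.77
position: [0.5108, 0.1276, 0.0765]
tcp_rot: [[-0.973, -0.229, -0.0], [-0.229, 0.973, -0.0], [0.0, 0.0, -1.0]]
force: [-0.3, 0.3, -0.1]
opening: 0.263
grasp_force: 0.0
```

>>> send_rows([
  [206,0,0,0,0],
  [206,0,0,0,0],
  [206,0,0,0,0],
  [206,0,0,0,0],
])

```text
time_s: 13.1
position: [0.5108, 0.1275, 0.0765]
tcp_rot: [[-0.973, -0.229, -0.0], [-0.229, 0.973, 0.0], [0.0, 0.0, -1.0]]
force: [-0.1, -0.1, 0.0]
opening: 0.196
grasp_force: 0.0
```

```bash
python3 - <<'E'
from h import *
s=read_state();print(s['joint_positions'],s['force'],s['opening'])
p,d=capture('side');cv2.imwrite('pics/s5.png',p)
q=np.array((.51,.128,.08));c=calibration('side');x=np.array(c['rotation']).T@(q-c['xyz']);u=int(c['cx']+c['fx']*x[0]/x[2]);v=int(c['cy']+c['fx']*x[1]/x[2]);print(u,v)
cv2.imwrite('pics/s5c.png',cv2.resize(p[v-60:v+60,u-80:u+80],None,fx=5,fy=5,interpolation=cv2.INTER_CUBIC))
E
```

```text
[ 1.84793561e+00  3.70929730e+01  1.03562324e+02  1.31428552e-03
  3.93525163e+01 -1.01399768e+02] [-0.10091938 -0.14632426  0.0413765 ] 0.19605690958652952
212 186
```

Gap is 17 mm around the 14 mm post. Starting the arc, 0.08 rad per row.

>>> send_rows([
  [206,-0.00015,0.0038,0,0.08],
  [206,-0.00015,0.0038,0,0.08],
  [206,-0.00015,0.0038,0,0.08],
  [206,-0.00015,0.0038,0,0.08],
  [206,-0.00015,0.0038,0,0.08],
  [206,-0.00015,0.0038,0,0.08],
])

```text
time_s: 13.65
position: [0.5105, 0.1499, 0.0765]
tcp_rot: [[-0.968, 0.25, -0.001], [0.25, 0.968, -0.001], [0.001, -0.001, -1.0]]
force: [-1.6, -1.2, 1.9]
opening: 0.197
grasp_force: 0.9
```

>>> send_rows([
  [206,-0.00015,0.0038,0,0.08],
  [206,-0.00015,0.0038,0,0.08],
  [206,-0.00015,0.0038,0,0.08],
  [206,-0.00015,0.0038,0,0.08],
  [206,-0.00015,0.0038,0,0.08],
  [206,-0.00015,0.0038,0,0.08],
])

```text
time_s: 14.15
position: [0.5207, 0.1699, 0.0764]
tcp_rot: [[-0.744, 0.669, -0.002], [0.669, 0.744, -0.001], [0.001, -0.002, -1.0]]
force: [-1.1, -1.2, 0.3]
opening: 0.194
grasp_force: 0.9
```

>>> send_rows([
  [206,-0.00015,0.0038,0,0.08],
  [206,-0.00015,0.0038,0,0.08],
  [206,-0.00015,0.0038,0,0.08],
  [206,-0.00015,0.0038,0,0.08],
  [206,-0.00015,0.0038,0,0.08],
])

```text
time_s: 14.57
position: [0.5356, 0.1814, 0.0764]
tcp_rot: [[-0.424, 0.905, -0.003], [0.905, 0.424, -0.0], [0.001, -0.003, -1.0]]
force: [-1.4, 0.2, 0.6]
opening: 0.191
grasp_force: 0.9
```

>>> send_rows([
  [206,-6e-05,0.0024,0,0.05],
  [206,-6e-05,0.0024,0,0.05],
  [206,-6e-05,0.0024,0,0.05],
  [206,-6e-05,0.0024,0,0.05],
])

```text
time_s: 14.9
position: [0.5438, 0.1844, 0.0763]
tcp_rot: [[-0.238, 0.971, -0.005], [0.971, 0.238, -0.001], [0.0, -0.005, -1.0]]
force: [-2.1, -0.2, 2.0]
opening: 0.19
grasp_force: 1.4
```

>>> send_rows([
  [206,-6e-05,0.0024,0,0.05],
  [206,-6e-05,0.0024,0,0.05],
])

```text
time_s: 15.07
position: [0.5484, 0.1854, 0.0763]
tcp_rot: [[-0.139, 0.99, -0.005], [0.99, 0.139, -0.001], [0.0, -0.005, -1.0]]
force: [-2.4, 0.2, 2.2]
opening: 0.192
grasp_force: 1.6
```

>>> send_rows([
  [206,-6e-05,0.0024,0,0.05],
  [206,-6e-05,0.0024,0,0.05],
])

```text
time_s: 15.23
position: [0.553, 0.186, 0.0763]
tcp_rot: [[-0.04, 0.999, -0.005], [0.999, 0.04, -0.0], [-0.0, -0.005, -1.0]]
force: [-3.5, -0.3, 3.1]
opening: 0.19
grasp_force: 1.8
```

>>> send_rows([
  [206,-4e-05,0.0019,0,0.04],
  [206,-4e-05,0.0019,0,0.04],
])

```text
time_s: 15.4
position: [0.5568, 0.1861, 0.0763]
tcp_rot: [[0.04, 0.999, -0.005], [0.999, -0.04, -0.0], [-0.0, -0.005, -1.0]]
force: [-3.4, -0.1, 2.6]
opening: 0.194
grasp_force: 1.7
```

>>> send_rows([
  [206,-4e-05,0.0019,0,0.04],
  [206,-4e-05,0.0019,0,0.04],
])

```text
time_s: 15.57
position: [0.5602, 0.1858, 0.0763]
tcp_rot: [[0.12, 0.993, -0.006], [0.993, -0.12, -0.0], [-0.001, -0.006, -1.0]]
force: [-5.3, 1.1, 3.3]
opening: 0.196
grasp_force: 2.2
```

>>> send_rows([
  [206,-4e-05,0.0019,0,0.04],
  [206,-4e-05,0.0019,0,0.04],
])

```text
time_s: 15.73
position: [0.5639, 0.1853, 0.0762]
tcp_rot: [[0.199, 0.98, -0.006], [0.98, -0.199, -0.0], [-0.001, -0.006, -1.0]]
force: [-3.3, 0.2, 2.3]
opening: 0.196
grasp_force: 1.9
```

>>> send_rows([
  [206,-4e-05,0.0019,0,0.04],
  [206,0,0,0,0],
])

```text
time_s: 15.9
position: [0.5669, 0.1849, 0.0763]
tcp_rot: [[0.237, 0.972, -0.004], [0.972, -0.237, 0.0], [-0.001, -0.004, -1.0]]
force: [-2.7, 1.6, 1.8]
opening: 0.193
grasp_force: 1.6
```

>>> send_rows([
  [206,-4e-05,0.0019,0,0.04],
  [206,0,0,0,0],
])

```text
time_s: 16.07
position: [0.569, 0.1844, 0.0763]
tcp_rot: [[0.274, 0.962, -0.003], [0.962, -0.274, 0.0], [-0.001, -0.003, -1.0]]
force: [-4.1, 0.3, 2.6]
opening: 0.192
grasp_force: 1.8
```

>>> send_rows([
  [206,-4e-05,0.0019,0,0.04],
  [206,0,0,0,0],
])

```text
time_s: 16.23
position: [0.571, 0.1838, 0.0763]
tcp_rot: [[0.312, 0.95, -0.003], [0.95, -0.312, 0.0], [-0.001, -0.002, -1.0]]
force: [-3.8, 0.5, 1.4]
opening: 0.192
grasp_force: 1.9
```

>>> send_rows([
  [206,-4e-05,0.0019,0,0.04],
  [206,0,0,0,0],
])

```text
time_s: 16.4
position: [0.5732, 0.1831, 0.0763]
tcp_rot: [[0.349, 0.937, -0.002], [0.937, -0.349, -0.0], [-0.001, -0.002, -1.0]]
force: [-3.3, 0.1, 1.5]
opening: 0.191
grasp_force: 1.8
```

>>> send_rows([
  [206,-4e-05,0.0019,0,0.04],
  [206,-4e-05,0.0019,0,0.04],
  [206,0,0,0,0],
])

```text
time_s: 16.65
position: [0.5773, 0.1815, 0.0763]
tcp_rot: [[0.423, 0.906, -0.0], [0.906, -0.423, -0.0], [-0.0, -0.0, -1.0]]
force: [-2.2, 0.5, 0.6]
opening: 0.193
grasp_force: 1.4
```

>>> send_rows([
  [206,-4e-05,0.0019,0,0.04],
  [206,-4e-05,0.0019,0,0.04],
  [206,0,0,0,0],
])

```text
time_s: 16.9
position: [0.5806, 0.1798, 0.0764]
tcp_rot: [[0.494, 0.87, -0.001], [0.87, -0.494, 0.0], [-0.0, -0.001, -1.0]]
force: [-3.1, 2.0, 0.8]
opening: 0.194
grasp_force: 1.6
```

>>> send_rows([
  [206,-4e-05,0.0019,0,0.04],
  [206,-4e-05,0.0019,0,0.04],
  [206,0,0,0,0],
])

```text
time_s: 17.15
position: [0.5841, 0.1778, 0.0764]
tcp_rot: [[0.561, 0.828, 0.0], [0.828, -0.561, 0.0], [0.0, 0.0, -1.0]]
force: [-2.4, 1.6, 0.1]
opening: 0.194
grasp_force: 1.5
```

>>> send_rows([
  [206,-4e-05,0.0019,0,0.04],
  [206,-4e-05,0.0019,0,0.04],
  [206,0,0,0,0],
])

```text
time_s: 17.4
position: [0.5872, 0.1756, 0.0764]
tcp_rot: [[0.626, 0.78, 0.0], [0.78, -0.626, 0.0], [0.0, 0.0, -1.0]]
force: [-2.5, 1.7, 0.3]
opening: 0.188
grasp_force: 1.4
```

>>> send_rows([
  [206,-4e-05,0.0019,0,0.04],
  [206,-4e-05,0.0019,0,0.04],
  [206,0,0,0,0],
])

```text
time_s: 17.65
position: [0.5898, 0.1732, 0.0764]
tcp_rot: [[0.686, 0.728, -0.0], [0.728, -0.686, 0.0], [0.0, -0.0, -1.0]]
force: [-3.1, 2.5, -0.8]
opening: 0.192
grasp_force: 1.8
```

>>> send_rows([
  [206,-4e-05,0.0019,0,0.04],
  [206,-4e-05,0.0019,0,0.04],
  [206,0,0,0,0],
])

```text
time_s: 17.9
position: [0.5929, 0.1703, 0.0764]
tcp_rot: [[0.742, 0.671, 0.001], [0.671, -0.742, 0.0], [0.001, 0.0, -1.0]]
force: [-1.1, 2.7, -2.1]
opening: 0.192
grasp_force: 1.4
```

>>> send_rows([
  [206,-4e-05,0.0019,0,0.04],
  [206,-4e-05,0.0019,0,0.04],
  [206,0,0,0,0],
])

```text
time_s: 18.15
position: [0.5952, 0.1675, 0.0764]
tcp_rot: [[0.793, 0.609, 0.0], [0.609, -0.793, 0.0], [0.0, -0.0, -1.0]]
force: [-1.7, 1.9, -1.6]
opening: 0.193
grasp_force: 1.6
```

>>> send_rows([
  [206,-4e-05,0.0019,0,0.04],
  [206,-4e-05,0.0019,0,0.04],
  [206,0,0,0,0],
])

```text
time_s: 18.4
position: [0.5969, 0.1648, 0.0764]
tcp_rot: [[0.839, 0.543, -0.001], [0.543, -0.839, 0.001], [0.0, -0.001, -1.0]]
force: [-2.3, 3.2, -0.1]
opening: 0.193
grasp_force: 2.2
```

>>> send_rows([
  [206,-4e-05,0.0019,0,0.04],
  [206,-4e-05,0.0019,0,0.04],
  [206,0,0,0,0],
])

```text
time_s: 18.65
position: [0.5984, 0.1621, 0.0764]
tcp_rot: [[0.88, 0.474, -0.001], [0.474, -0.88, 0.002], [-0.0, -0.002, -1.0]]
force: [-2.9, 3.8, -0.5]
opening: 0.193
grasp_force: 3.1
```

Resistance is beginning to rise (2.5, 3.9, 4.7 N). Smaller steps now.

>>> send_rows([
  [206,-4e-05,0.0019,0,0.04],
  [206,0,0,0,0],
  [206,0,0,0,0],
])

```text
time_s: 18.9
position: [0.599, 0.1609, 0.0764]
tcp_rot: [[0.898, 0.44, -0.001], [0.44, -0.898, 0.002], [-0.0, -0.003, -1.0]]
force: [-4.3, 5.5, -0.2]
opening: 0.193
grasp_force: 3.9
```

>>> send_rows([
  [206,-4e-05,0.0019,0,0.04],
  [206,0,0,0,0],
  [206,0,0,0,0],
])

```text
time_s: 19.15
position: [0.5996, 0.1598, 0.0764]
tcp_rot: [[0.915, 0.403, -0.002], [0.403, -0.915, 0.003], [-0.0, -0.004, -1.0]]
force: [-4.2, 8.4, -0.1]
opening: 0.192
grasp_force: 4.6
```

>>> send_rows([
  [206,0,0,0,0],
  [206,0,0,0,0],
])

```text
time_s: 19.32
position: [0.5996, 0.1598, 0.0764]
tcp_rot: [[0.915, 0.404, -0.002], [0.404, -0.915, 0.003], [-0.0, -0.004, -1.0]]
force: [-3.4, 9.1, 0.6]
opening: 0.193
grasp_force: 4.6
```

Tangential force is about 9.5 N, steady and within the tight range. I'll let go and rise.

>>> send_rows([
  [180,0,0,0,0],
  [140,0,0,0,0],
  [100,0,0,0,0],
  [60,0,0,0,0],
  [60,0,0,0,0],
  [60,0,0,0,0],
  [60,0,0,0,0],
  [60,0,0,-0.01,0],
  [60,0,0,-0.02,0],
  [60,0,0,-0.02,0],
  [60,0,0,-0.02,0],
  [60,0,0,-0.02,0],
  [60,0,0,-0.02,0],
  [60,0,0,-0.02,0],
  [60,0,0,0,0],
  [60,0,0,0,0],
])

```text
time_s: 20.65
position: [0.6017, 0.1576, 0.2084]
tcp_rot: [[0.916, 0.401, 0.004], [0.401, -0.916, 0.0], [0.004, 0.001, -1.0]]
force: [-0.2, 0.1, -0.5]
opening: 0.762
grasp_force: 0.0
```

```bash
python3 - <<'E'
from h import *
s=read_state();p,d=capture('side');print(s['time_s'],s['position'],s['force'],s['opening'])
cv2.imwrite('pics/s6c.png',cv2.resize(p[145:265,170:330],None,fx=5,fy=5,interpolation=cv2.INTER_CUBIC))
E
```

```text
20.65 [0.60165008 0.15757075 0.20838869] [-0.218527    0.09260513 -0.46946422] 0.7623129920749266
```

View pics/s6c.png

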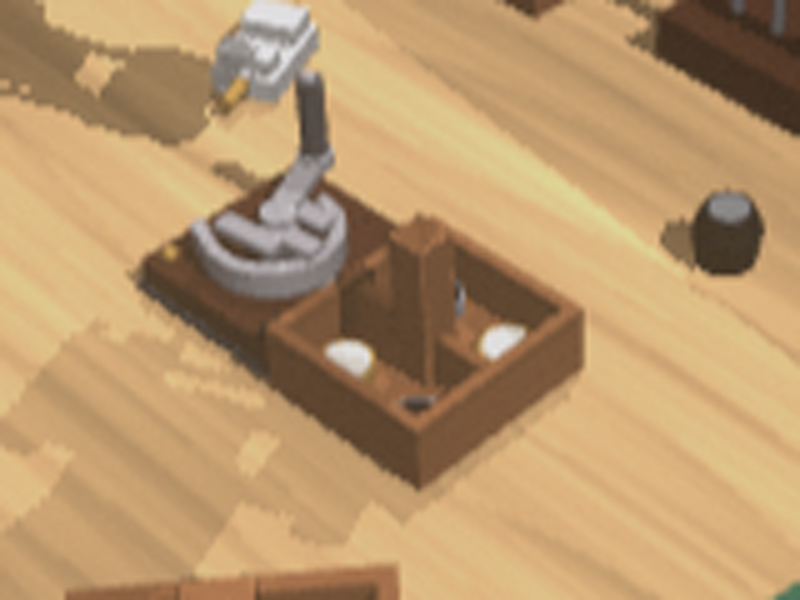

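The tray (425,330) sits against the dock, with the cam turned and its hook round the pin. The post at (312,110) is free, nothing else has moved and the arm is clear.

```bash
python3 -c "
from rig import *
print(hand_in())"
```

```text
the job is handed in; nothing more can be done
None
```

The job is handed in at 20.7 s: the tray is docked with its pin in the cam, and I turned the cam clockwise about 2.7 rad (about 155°, a little under half a turn), stopped at roughly 9.5 N on the post (tight range 7 to 11 N) and let go; the final picture shows it holding with nothing else moved.

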